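# Seal the orange-capped specimen vial and start its timer

### The job

The specimen in the orange-capped vial is ready for its timed soak: with the fingertips, gently press its orange cap, which stands proud, straight down until it is fully home, then just as gently press the green start key of the bench timer down and draw the hand clear. Grasp and lift nothing: the vial stays in its rack, and the other vials, the timer's red and grey keys and the rest of the bench are to be left alone.

Things in the scene. Friction and masses are not known exactly. Their poses are not given: they have to be found in the camera images.
- rack: Loose blue plastic block rack, 92 mm (its x) by 180 mm (its y) by 44 mm high, 0.55 kg. Origin: centre of its underside, z up. It has 2 x 4 round holes of 30 mm, 36 mm deep, 44 mm apart (x = -22, 22; y = -66, -22, 22, 66 mm); every second hole, as on a chessboard, holds one of four vials and the rest are empty, so neighbouring vials stand 62 mm or more apart.
- vial_orange: The vial to seal: loose clear glass snap-cap vial, 29 mm across and 60 mm tall, upright in the rack, with an orange cap. Origin: centre of its underside, z up. The underside of the glass rests on the floor of a rack hole, 8 mm above the bench. Any of the four vials may be in any of the four places.
- cap (a joint): How far the orange cap is pressed down onto its vial, in m: at the start 0 to 0.003 (proud), 0.007 fully home against the rim. It slides with friction of about 6 N, stops against the rim when home, and stays where it is left. 10 to 15 N brings it home; more than 45 N would crack the glass.
- cap_top (a point): Centre of the flat top of the orange cap (34 mm across, 14 mm tall). It is 71 mm above the underside of the vial at joint value 0 and 64 mm above it when home, that is about 79 and 72 mm above the bench. While pressed, the soft cap also flexes down about 1 mm for every 8 N.
- timer: Loose white bench timer lying flat, 85 mm (its x) by 120 mm (its y) by 21 mm high, 0.14 kg, on a rubber sole. Origin: centre of its underside, z up. A greenish display lies along its far (+x) half; three keys in a row along its near (-x) edge: green start at its +y end, red stop in the middle, grey clear at its -y end, 38 mm apart. Nothing but the keys stands higher than 23 mm.
- key_start (a joint): How far the green start key is down, in m: 0 up, 0.003 fully down. A spring (2 N to start it, 4 N fully down) returns it; the timer counts the press from about 2 mm. Below 3 mm it meets a hard stop; more than 45 N would break it.
- start_top (a point): Centre of the top of the green start key: 18 mm (timer's x) by 22 mm (timer's y), standing 5 mm above the timer's face, 26 mm above the bench when up; 22 mm towards -x and 38 mm towards +y from the timer's centre.
- key_stop (a joint): How far the red stop key is down, in m (same kind of key): leave alone.
- key_clear (a joint): How far the grey clear key is down, in m (same kind of key): leave alone.
- vial_blue: Loose vial of the same size with a blue cap that is already home (top 64 mm above its underside): leave alone. Origin: centre of its underside, z up.
- vial_white: Loose vial of the same size with a white cap that is already home (top 64 mm above its underside): leave alone. Origin: centre of its underside, z up.
- vial_green: Loose vial of the same size with a green cap that is already home (top 64 mm above its underside): leave alone. Origin: centre of its underside, z up.
- mug: Loose black mug, 82 mm across and 95 mm tall with a side handle, at the back. Origin: centre of its underside.
- wash_bottle: Loose white wash bottle with blue cap and bent spout, 72 mm across and 235 mm tall with its spout, at the back left. Origin: centre of its underside.
- amber_bottle: Loose amber reagent bottle with blue cap, 74 mm across and 180 mm tall, at the back right. Origin: centre of its underside.
- petri: Loose covered glass petri dish, 92 mm across and 15 mm high, near the robot. Origin: centre of its underside.
- forceps: Loose steel forceps lying flat, 129 mm long, 5 mm thick, near the robot. Origin: middle of its length, on the bench.
Not all that is in view belongs to the job. What is shaped like the timer but turquoise is not meant.

How it is judged:
By the outcome, as a careful person would: the job done as asked, in the order asked, and still so for the second after the job is handed in, with the robot touching nothing.
It also fails if it takes over 42 s, if anything falls off the work surface, if the arm or the gripper's body presses on something with over 40 N, if the wrist force passes 120 N, or if a joint passes its speed limit or range.

### The arm

A 6-joint arm with a two-finger parallel gripper is mounted at the origin on the work surface. World frame = base frame: x ahead of the robot, y to its left, z up, the work surface at z = 0. Lengths are in m, angles in degrees, forces in N, time in s.
With the tool pointing down it reaches from about 0.3 to 0.75 m from the base axis. Payload 8.5 kg.
Tool frame: the origin (TCP) lies on the centre line of the jaws, within the pads' length; the fingertips stand tips_ahead ahead of it and the grasp point (between the pads) lies 3 mm ahead of it (tips_ahead is the distance from the TCP to the fingertips, in m); z points along the fingers, y is the line along which they close (so a half turn about z gives the same grasp; the last joint's range is limited). The gripper opens to 85 mm and grips with 20 to 120 N. Pads are 22 mm wide; open, the fingers measure 114 mm over their backs; the gripper's body (76 mm by 85 mm) begins 54 mm behind the grasp point. The pads swing forward as they close: fully open they stand 13 mm farther back than shut.
Start: joints at [56.534, 21.807, 74.336, -0, 83.858, -12.336], TCP at [0.198, 0.513, 0.253] pointing down, gripper open.
Joint ranges: [-178.18, 178.18], [-50.72, 133.34], [12.68, 142.11], [-81.47, 261.47], [9.98, 163.14], [-165.26, 165.26]. Speed limits (degrees/s): [136.94, 136.94, 180, 180, 180, 180].

### API

Orientations are given as a 3x3 rotation matrix whose columns are the frame's x, y, z axes.
In Python, from rig import observe, get_image, close_job, tips_ahead gives the robot as it stands.
- The arm moves only by the tool hand_motion, called after "Call:" as name(argument=value, ...) on one line, values as JSON. Schema: {"type":"object","properties":{"moves":{"type":"object","properties":{"dx":{"type":"array","items":{"type":"number"},"minItems":1,"maxItems":10},"dy":{"type":"array","items":{"type":"number"},"minItems":1,"maxItems":10},"dz":{"type":"array","items":{"type":"number"},"minItems":1,"maxItems":10},"spin":{"type":"array","items":{"type":"number"},"minItems":1,"maxItems":10},"finger_gap":{"type":"array","items":{"type":"number"},"minItems":1,"maxItems":10}},"additionalProperties":false,"required":["dx","dy","dz","spin","finger_gap"]},"grip_n":{"type":"number"},"only":{"type":"string"},"quiet":{"type":"boolean"},"lines":{"type":"string"}},"required":["moves"],"additionalProperties":false}. moves is an object with one list for each field, all of the same length, 1 to 10, a row being the entries at one place: dx, dy, dz (the shift in shares of the most that a row can go, 1 being 50 mm), spin (a turn about the tool's z in shares of 120 degrees (1.0 is 120 degrees)), finger_gap (the finger opening in m); each row shifts and turns the commanded pose from where the row before left it, along the tool's axes as they then stand; what a row does not reach is not made up. A row lasts 1/10 s, in which the tool goes at most 0.05 m and 8.59 degrees, less where a joint would pass 70% of its speed; a pose out of reach is approached as far as the arm can. The fingers move at their own pace and stop on an object; grip_n is the grip in N (left out, the last holds). Time passes only in rows, so rows that do not move let the fingers close. The tool returns the time, the measured TCP pose, the force, the opening and the grip force at its end. only (a regular expression) keeps the lines of the reply that match it, lines (a string "A,B") keeps lines A to B, and quiet returns only ok. Input that does not fit is refused with a message, and nothing moves.
- observe(): the state, without advancing time (a new reading comes with each control period).
- get_image(name): name is "scene" or "top" or "wrist"; returns a dict with "pixels" (384x512x3 uint8, red, green, blue), "depth" (384x512 float32, m along the optical axis (not along the pixel's ray), 0 where there is no reading), "K" (3x3 intrinsics, pixels), "distortion" ([k1, k2, p1, p2, k3] as OpenCV has them; the pictures are not rectified), "extrinsics" (4x4, takes a point from world to camera coordinates). Camera axes: x right, y down, z forward; pixel columns grow to the right and rows downward; lengths in m; the calibration is good to about 2 mm. A picture is of the moment at which its call begins.
- close_job(): hands the job in; it is judged then, once.
The state is a dict: "time_s": time; "q": joint angles; "qvel": joint speeds; "joint_efforts": joint torques, N m; "position": TCP position; "tool_rot": TCP orientation; "ft_force": force on the tool from outside, world axes, zero at the start; "wrist_torque": the same for the moment, N m; "grip_width": finger opening in m; "gripper_force": force on a finger pad.
Only numpy, scipy, OpenCV 4.12 (cv2) and the standard library are available. Lean on these libraries where they do the work, as an engineer would, in place of code of your own. Each camera call takes 0.05 s, during which the arm holds its last target. There are 200 camera calls.

## Working session

There is one attempt and no reset: what is moved stays moved. The work goes in short steps, Python scripts to look and compute and a tool call to move; the robot and the scene stay as the last step left them, time stands still between calls to the robot, and variables do not carry over. Pictures are saved under pics/ and viewed, at most 10 in all, crops included, and the job is handed in when it is done.

```bash
mkdir -p pics; ls; python3 - <<'E'
from rig import *
import cv2,numpy as np
o=observe();print(o);print(tips_ahead if not callable(tips_ahead) else tips_ahead())
for n in("top","scene"):
    g=get_image(n);np.savez(f"{n}0.npz",**g);cv2.imwrite(f"pics/{n}0.png",cv2.cvtColor(g["pixels"],cv2.COLOR_RGB2BGR));print(g["K"],g["distortion"],g["extrinsics"])
E
```

```text
pics
{'time_s': 0.0, 'q': array([ 5.65364755e+01,  2.18413597e+01,  7.43859571e+01, -1.14241501e-03,
        8.38589455e+01, -1.23361577e+01]), 'qvel': array([ 0.05454079, -0.08044671,  0.04528817,  0.03172263,  0.02474623,
        0.02139212]), 'joint_efforts': array([ 8.68121024e-04, -4.48473215e+01, -2.31277478e+01, -1.61988928e-04,
        4.82035000e-03, -4.74501496e-05]), 'position': array([0.19809949, 0.51279322, 0.25270121]), 'tool_rot': array([[-9.32782130e-01,  3.60439781e-01, -8.13637273e-04],
       [ 3.60440572e-01,  9.32781319e-01, -1.26692639e-03],
       [ 3.02294978e-04, -1.47503418e-03, -9.99998866e-01]]), 'ft_force': array([0.22063679, 0.13978088, 0.12656969]), 'wrist_torque': array([ 0.00722776,  0.0188141 , -0.05021173]), 'gripper_force': 0.0, 'grip_width': 0.08552697371005707}
0.022
[[373.81175393   0.         254.23675222]
 [  0.         373.81175393 196.06440693]
 [  0.           0.           1.        ]] [-0.11212831  0.          0.          0.          0.        ] [[-0.15398924 -0.98806241 -0.00447089  0.06742483]
 [-0.96621498  0.15152772 -0.20848972  0.55640291]
 [ 0.20667832 -0.02778533 -0.97801434  1.13207173]
 [ 0.          0.          0.          1.        ]]
[[450.14097166   0.         249.43749134]
 [  0.         450.14097166 189.63628082]
 [  0.           0.           1.        ]] [0.00847164 0.         0.         0.         0.        ] [[ 0.26152711  0.96518536 -0.00455915 -0.15049783]
 [ 0.54518001 -0.15161683 -0.82449444 -0.23987596]
 [-0.79648121  0.21314209 -0.56585168  1.66236803]
 [ 0.          0.          0.          1.        ]]
```

View pics/top0.png

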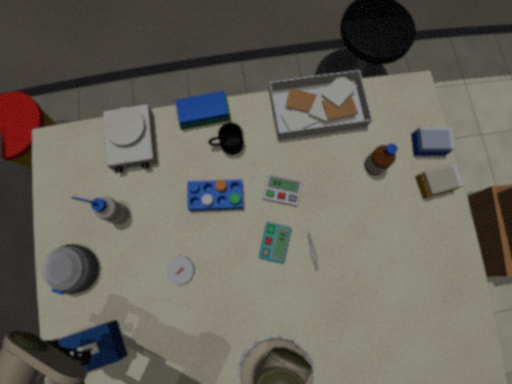

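View pics/scene0.png

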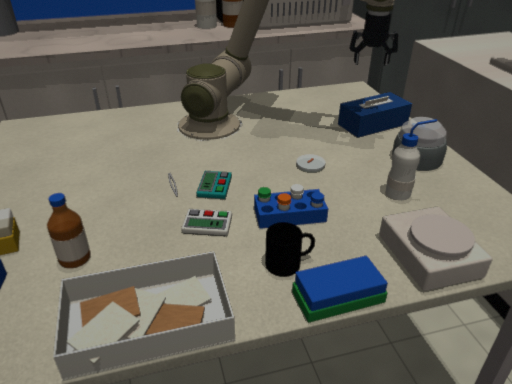

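The top view shows the white timer at (283,191), with its green key at about (268,195), red at (281,196) and grey at (295,199). The turquoise decoy is at (275,242). The rack is at (215,195) with the orange cap at (221,185), white at (207,200), green at (235,200), and blue at upper left near (196,187).

The orange candidates are the orange cap (221,185), the brown cards in the tray (300,100) and the amber bottle (380,158). The green candidates are the timer key (268,195), the green vial cap (235,200), the decoy's keys (268,230) and the timer display. I choose the cap at (221,185) and the key at (268,195).

```bash
cat > h.py <<'E'
import cv2,numpy as np
def load(n): return dict(np.load(n))
def ray(g,uv):
    p=cv2.undistortPoints(np.array([[uv]],float),g["K"],g["distortion"])[0,0]
    E=g["extrinsics"];R=E[:3,:3];return -R.T@E[:3,3],R.T@np.array([p[0],p[1],1])
def onz(g,uv,z):
    c,d=ray(g,uv);return c+d*(z-c[2])/d[2]
def tri(g1,u1,g2,u2):
    c1,d1=ray(g1,u1);c2,d2=ray(g2,u2)
    s=np.linalg.lstsq(np.c_[d1,-d2],c2-c1,rcond=None)[0]
    a,b=c1+s[0]*d1,c2+s[1]*d2;return (a+b)/2,np.linalg.norm(a-b)
def blobs(g,lo,hi,box,amin=6):
    x0,y0,x1,y1=box;hsv=cv2.cvtColor(g["pixels"],cv2.COLOR_RGB2HSV)
    m=cv2.inRange(hsv,lo,hi);k=np.zeros_like(m);k[y0:y1,x0:x1]=m[y0:y1,x0:x1]
    n,_,st,c=cv2.connectedComponentsWithStats(k)
    return [(c[i].round(2),st[i].tolist()) for i in range(1,n) if st[i][4]>=amin]
def crop(g,box,f,name):
    x0,y0,x1,y1=box;cv2.imwrite(name,cv2.resize(cv2.cvtColor(g["pixels"][y0:y1,x0:x1],cv2.COLOR_RGB2BGR),None,fx=f,fy=f,interpolation=cv2.INTER_CUBIC))
E
python3 - <<'E'
from h import *
t,s=load("top0.npz"),load("scene0.npz")
for nm,g,b in(("top",t,(180,165,310,215)),("scene",s,(175,175,335,240))):
    print(nm)
    for c,lo,hi in(("orange",(6,150,100),(20,255,255)),("green",(45,90,50),(80,255,255)),("red",(172,100,80),(180,255,255)),("red0",(0,130,80),(5,255,255)),("blue",(100,120,60),(125,255,255)),("white",(0,0,150),(180,60,255))):
        for k in blobs(g,lo,hi,b):
            print(c,*k,onz(g,k[0],{"orange":.078,"blue":.044,"white":.021}.get(c,.026)).round(4))
a=cv2.resize(cv2.cvtColor(t["pixels"][165:275,180:310],cv2.COLOR_RGB2BGR),(650,550),interpolation=cv2.INTER_CUBIC)
cv2.imwrite("pics/crop1.png",a)
E
```

```text
top
orange [220.5 185. ] [217, 181, 8, 9, 60] [0.6079 0.081  0.078 ]
green [287.95 184.97] [281, 182, 15, 7, 63] [ 0.5868 -0.1359  0.026 ]
green [269.59 193.07] [267, 191, 6, 5, 27] [ 0.5692 -0.0716  0.026 ]
green [234.85 198.44] [230, 194, 10, 10, 79] [0.569  0.0437 0.026 ]
red0 [281.   195.26] [279, 193, 6, 5, 23] [ 0.5561 -0.1073  0.026 ]
blue [213.43 194.96] [188, 180, 55, 30, 1180] [0.5873 0.1101 0.044 ]
scene
orange [284.08 197.24] [278, 194, 13, 8, 80] [0.6159 0.0807 0.078 ]
green [207.6  181.35] [201, 175, 14, 14, 126] [ 0.4128 -0.0811  0.026 ]
green [218.92 188.46] [216, 186, 7, 6, 39] [ 0.4573 -0.0572  0.026 ]
green [264.04 192.22] [258, 187, 13, 11, 116] [0.5093 0.0602 0.026 ]
green [222.58 213.75] [218, 212, 9, 5, 36] [ 0.5746 -0.0723  0.026 ]
green [204.42 222.62] [188, 219, 35, 8, 209] [ 0.5984 -0.1247  0.026 ]
red0 [221.59 180.93] [219, 179, 6, 5, 27] [ 0.4215 -0.0417  0.026 ]
red0 [208.18 212.59] [204, 211, 9, 5, 34] [ 0.5597 -0.1075  0.026 ]
blue [292.34 209.55] [255, 190, 73, 38, 1703] [0.6284 0.1002 0.044 ]
blue [288.5 192.5] [287, 192, 4, 2, 6] [0.5531 0.1161 0.044 ]
white [249.73 203.59] [175, 175, 160, 65, 5259] [0.5437 0.0095 0.021 ]
white [305.67 238.67] [303, 238, 6, 2, 9] [0.72   0.1032 0.021 ]
```

View pics/crop1.png

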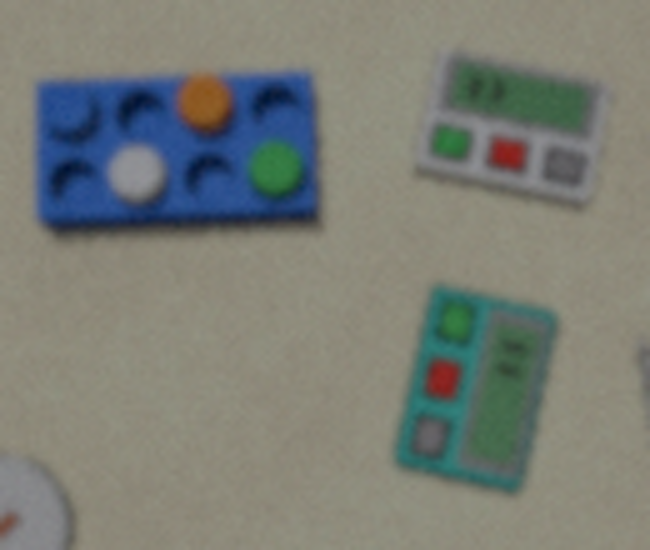

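The close crop confirms both choices: orange cap in the back row of the rack, crop (205,102); green key on the white timer, crop (450,142). The turquoise unit is not used. I'll move above the cap with the fingers shut.

The manual's scale: shifts go in shares of 50 mm and turns go in shares of 120 degrees. Converting my numbers, -0.041 m is -0.82, -0.0195 m is -0.39.

Call:
hand_motion(moves={"dx": [-0.82, -0.82, -0.82, -0.82, -0.82, -0.82, -0.82, -0.82, -0.82, -0.82], "dy": [-0.39, -0.39, -0.39, -0.39, -0.39, -0.39, -0.39, -0.39, -0.39, -0.39], "dz": [0, 0, 0, 0, 0, 0, 0, 0, 0, 0], "spin": [0, 0, 0, 0, 0, 0, 0, 0, 0, 0], "finger_gap": [0, 0, 0, 0, 0, 0, 0, 0, 0, 0]}, grip_n=20)

```text
time_s: 1.1
position: [0.5113, 0.1817, 0.2531]
tool_rot: [[-0.933, 0.361, -0.001], [0.361, 0.933, -0.0], [0.001, -0.0, -1.0]]
ft_force: [-0.4, 1.7, -0.5]
grip_width: 0.0004
gripper_force: 0.0
```

Call:
hand_motion(moves={"dx": [-0.82, -0.82, 0, 0, 0], "dy": [-0.39, -0.39, 0, 0, 0], "dz": [0, 0, 0, 0, 0], "spin": [0, 0, 0, 0, 0], "finger_gap": [0, 0, 0, 0, 0]})

```text
time_s: 1.6
position: [0.5721, 0.1182, 0.2532]
tool_rot: [[-0.933, 0.36, -0.001], [0.36, 0.933, 0.0], [0.001, -0.0, -1.0]]
ft_force: [-0.9, 0.6, 0.3]
grip_width: 0.0001
gripper_force: 0.0
```

```bash
python3 - <<'E'
from rig import *
import numpy as np
from h import *
g=get_image("wrist");np.savez("w1.npz",**g)
crop(g,(0,0,512,384),1,"pics/w1.png")
o=observe();print(o["position"],o["ft_force"],o["tool_rot"],o["grip_width"],g["extrinsics"])
E
```

```text
[0.57204965 0.11836214 0.25343234] [ 0.36139978  0.88222192 -0.02122416] [[-9.33232631e-01  3.59272511e-01 -3.46286135e-04]
 [ 3.59272480e-01  9.33232695e-01  1.50977202e-04]
 [ 3.77407501e-04  1.64857732e-05 -9.99999929e-01]] 0.00022979688979912828 [[ 3.60373146e-01  9.32808114e-01 -4.67838134e-04 -3.15793428e-01]
 [ 8.91970031e-01 -3.44449248e-01  2.92821070e-01 -5.07767566e-01]
 [ 2.72984723e-01 -1.05942148e-01 -9.56167141e-01  2.36557856e-01]
 [ 0.00000000e+00  0.00000000e+00  0.00000000e+00  1.00000000e+00]]
```

View pics/w1.png

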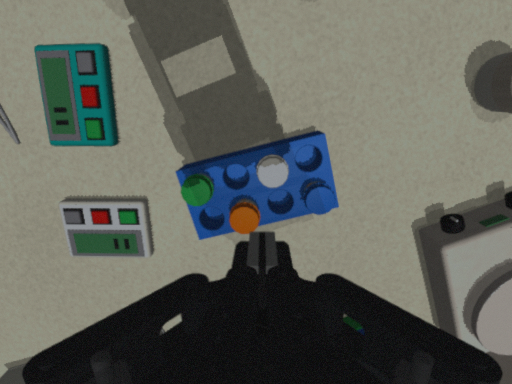

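The wrist view shows the orange cap at (245,215) and the green key at (128,216), both clear of the hand.

```bash
python3 - <<'E'
from h import *
w,t=load("w1.npz"),load("top0.npz")
print("cam",ray(w,(0,0))[0])
hsv=cv2.cvtColor(w["pixels"],cv2.COLOR_RGB2HSV)
for c,lo,hi,b,z in(("orange",(6,130,60),(22,255,255),(215,190,275,245),.0775),("otop",(6,130,200),(22,255,255),(215,190,275,245),.0775),("gkey",(45,90,50),(80,255,255),(115,205,145,226),.026),("red",(0,130,80),(5,255,255),(88,205,112,226),.026),("greencap",(45,90,50),(80,255,255),(175,165,220,210),.072)):
    for k in blobs(w,lo,hi,b,30):
        x,y,ww,hh,_=k[1]
        e=[onz(w,p,z)[:2] for p in((x-.5,y+hh/2),(x+ww-.5,y+hh/2),(x+ww/2,y-.5),(x+ww/2,y+hh-.5))]
        print(c,*k,onz(w,k[0],z).round(4),"size mm",(1e3*np.linalg.norm(e[0]-e[1])).round(1),(1e3*np.linalg.norm(e[2]-e[3])).round(1),"depth",w["depth"][int(k[0][1]),int(k[0][0])])
def dz(uv):
    u,v=uv;c,d=ray(w,uv);return c+d*w["depth"][int(v),int(u)]
for p in((245,214),(244,210),(197,188),(272,172),(128,217)): print(p,dz(p).round(4))
print("tri cap",tri(w,(244.8,214),t,(220.5,185)),"key",tri(w,(128,216.5),t,(269.6,193.1)))
E
```

```text
cam [0.50214024 0.14473596 0.37472615]
orange [244.27 217.57] [230, 202, 30, 32, 764] [0.6069 0.0831 0.0775] size mm 33.5 38.4 depth 0.320271
gkey [127.39 217.02] [119, 211, 18, 13, 213] [ 0.5689 -0.072   0.026 ] size mm 24.4 18.7 depth 0.373866
red [ 99.86 217.04] [92, 211, 17, 13, 174] [ 0.5555 -0.1073  0.026 ] size mm 23.5 18.9 depth 0.37210628
greencap [196.72 190.22] [181, 174, 32, 32, 741] [0.5599 0.0451 0.072 ] size mm 35.6 37.0 depth 0.31454426
(245, 214) [0.6029 0.0857 0.0785]
(244, 210) [0.5983 0.0864 0.0782]
(197, 188) [0.5576 0.0466 0.0721]
(272, 172) [0.5705 0.13   0.0723]
(128, 217) [ 0.5689 -0.0703  0.0275]
tri cap (array([0.61161497, 0.08168119, 0.05742408]), np.float64(0.0031407297930344654)) key (array([ 0.56904505, -0.07165318,  0.0248502 ]), np.float64(0.0005631093180143541))
```

Cap at about (0.608, 0.082), top 0.0785 (about 1 mm down of 7 at most); the depth, top view and size agree. Key at (0.569, −0.0717, 0.026), where the two views meet within 0.6 mm. Moving over the cap, then down to 10 mm above it.

Call:
hand_motion(moves={"dx": [-0.466, -0.464, 0, 0, 0, 0, 0, 0, 0, 0], "dy": [-0.208, -0.206, 0, 0, 0, 0, 0, 0, 0, 0], "dz": [0, 0, 0, 0.8, 0.8, 0.6, 0.4, 0.26, 0, 0], "spin": [0, 0, 0, 0, 0, 0, 0, 0, 0, 0], "finger_gap": [0, 0, 0, 0, 0, 0, 0, 0, 0, 0]})

```text
time_s: 2.65
position: [0.609, 0.0818, 0.1114]
tool_rot: [[-0.933, 0.36, 0.001], [0.36, 0.933, -0.0], [-0.001, 0.001, -1.0]]
ft_force: [-0.7, -0.0, 0.1]
grip_width: 0.0002
gripper_force: 0.0
```

```bash
python3 - <<'E'
from rig import *
import numpy as np
from h import *
for n in("wrist","scene"):
    g=get_image(n);np.savez(n+"2.npz",**g)
    a=g["pixels"][150:384,100:420] if n=="wrist" else g["pixels"][160:240,230:350]
    cv2.imwrite(f"pics/{n}2.png",cv2.resize(cv2.cvtColor(a,cv2.COLOR_RGB2BGR),(480,350),interpolation=cv2.INTER_CUBIC))
a=np.vstack([cv2.imread("pics/wrist2.png")[:300],cv2.imread("pics/scene2.png")[:300]]);cv2.imwrite("pics/both2.png",a)
o=observe();print(o["position"],o["ft_force"],o["wrist_torque"])
E
```

```text
[0.60924678 0.08153571 0.11178441] [-1.01263755 -1.09633747  0.57811841] [ 0.02972329 -0.03011746  0.01550613]
```

View pics/both2.png

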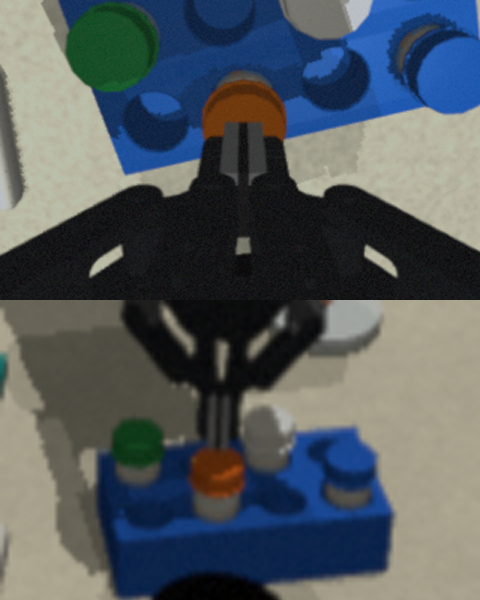

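The fingertips (upper crop, 243,125) are centred on the orange cap (243,110), and the scene view agrees at (217,470). Now a gentle descent.

Converted, 0.003 m is 0.06, 0.001 m is 0.02.

Call:
hand_motion(moves={"dx": [0, 0, 0, 0, 0, 0, 0, 0], "dy": [0, 0, 0, 0, 0, 0, 0, 0], "dz": [0.06, 0.06, 0.06, 0.02, 0.02, 0.02, 0.02, 0], "spin": [0, 0, 0, 0, 0, 0, 0, 0], "finger_gap": [0, 0, 0, 0, 0, 0, 0, 0]})

```text
time_s: 3.55
position: [0.609, 0.0813, 0.098]
tool_rot: [[-0.933, 0.36, 0.001], [0.36, 0.933, -0.0], [-0.001, 0.0, -1.0]]
ft_force: [-1.2, -0.2, 4.9]
grip_width: 0.0002
gripper_force: 2.6
```

Converted, 0.001 m is 0.02.

Call:
hand_motion(moves={"dx": [0, 0, 0, 0], "dy": [0, 0, 0, 0], "dz": [0.02, 0.02, 0.02, 0], "spin": [0, 0, 0, 0], "finger_gap": [0, 0, 0, 0]})

```text
time_s: 3.95
position: [0.6089, 0.0813, 0.095]
tool_rot: [[-0.933, 0.36, 0.001], [0.36, 0.933, -0.0], [-0.001, 0.0, -1.0]]
ft_force: [-0.9, 0.1, 5.2]
grip_width: 0.0001
gripper_force: 2.8
```

Call:
hand_motion(moves={"dx": [0, 0, 0], "dy": [0, 0, 0], "dz": [0.02, 0.01, 0], "spin": [0, 0, 0], "finger_gap": [0, 0, 0]})

```text
time_s: 4.25
position: [0.609, 0.0813, 0.0936]
tool_rot: [[-0.933, 0.36, 0.001], [0.36, 0.933, -0.0], [-0.001, 0.0, -1.0]]
ft_force: [-1.5, -0.3, 6.4]
grip_width: -0.0001
gripper_force: 2.8
```

Converted, 0.0005 m is 0.01.

Call:
hand_motion(moves={"dx": [0, 0, 0], "dy": [0, 0, 0], "dz": [0.01, 0.01, 0], "spin": [0, 0, 0], "finger_gap": [0, 0, 0]})

```text
time_s: 4.55
position: [0.6091, 0.0813, 0.093]
tool_rot: [[-0.933, 0.36, 0.002], [0.36, 0.933, -0.0], [-0.002, 0.0, -1.0]]
ft_force: [-2.4, 0.0, 8.6]
grip_width: 0.0
gripper_force: 4.3
```

Call:
hand_motion(moves={"dx": [0, 0], "dy": [0, 0], "dz": [0.01, 0], "spin": [0, 0], "finger_gap": [0, 0]})

```text
time_s: 4.75
position: [0.6092, 0.0813, 0.0928]
tool_rot: [[-0.933, 0.36, 0.002], [0.36, 0.933, -0.0], [-0.002, 0.001, -1.0]]
ft_force: [-1.3, -1.1, 11.7]
grip_width: 0.0
gripper_force: 5.2
```

Converted, 0.0005 m is 0.01, 0.0004 m is 0.008.

Call:
hand_motion(moves={"dx": [0, 0, 0, 0], "dy": [0, 0, 0, 0], "dz": [0.01, 0.008, 0, 0], "spin": [0, 0, 0, 0], "finger_gap": [0, 0, 0, 0]})

```text
time_s: 5.15
position: [0.6093, 0.0813, 0.0924]
tool_rot: [[-0.933, 0.36, 0.003], [0.36, 0.933, -0.0], [-0.003, 0.001, -1.0]]
ft_force: [-2.4, 0.1, 12.9]
grip_width: 0.0001
gripper_force: 6.7
```

Converted, 0.0005 m is 0.01.

Call:
hand_motion(moves={"dx": [0, 0, 0], "dy": [0, 0, 0], "dz": [0.01, 0, 0], "spin": [0, 0, 0], "finger_gap": [0, 0, 0]})

```text
time_s: 5.45
position: [0.6094, 0.0813, 0.0921]
tool_rot: [[-0.933, 0.36, 0.003], [0.36, 0.933, -0.0], [-0.003, 0.001, -1.0]]
ft_force: [-3.3, -0.4, 15.5]
grip_width: -0.0002
gripper_force: 7.6
```

Call:
hand_motion(moves={"dx": [0, 0, 0, 0, 0, 0], "dy": [0, 0, 0, 0, 0, 0], "dz": [-0.08, -0.12, -0.4, -0.8, -0.8, 0], "spin": [0, 0, 0, 0, 0, 0], "finger_gap": [0, 0, 0, 0, 0, 0]})

```text
time_s: 6.05
position: [0.6106, 0.0813, 0.2057]
tool_rot: [[-0.933, 0.36, 0.01], [0.36, 0.933, -0.001], [-0.01, 0.003, -1.0]]
ft_force: [0.1, -0.3, -0.3]
grip_width: -0.0
gripper_force: 0.0
```

```bash
python3 - <<'E'
from rig import *
import numpy as np
from h import *
g=get_image("wrist");np.savez("w3.npz",**g);d=g["depth"]
crop(g,(0,60,512,384),1,"pics/w3.png")
E
```

```text
(no output)
```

View pics/w3.png

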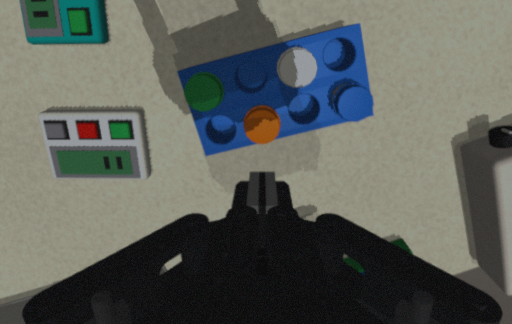

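Orange cap at (262,125) in this crop (row offset 60), rack undisturbed; green key at (121,130). Checking cap height by depth and re-measuring the key.

```bash
python3 - <<'E'
from h import *
from rig import observe
w=load("w3.npz");d=w["depth"]
for n,u,v in(("orange",262,187),("green",204,153),("white",298,127),("blue",352,161),("key",121,190),("rack",234,140)):
    c,r=ray(w,(u,v));p=np.median(d[v-3:v+4,u-3:u+4]);print(n,(c+r*p).round(4))
for k in blobs(w,(45,90,50),(80,255,255),(105,178,138,203),30): print(k,onz(w,k[0],.026).round(4))
o=observe();print(o["position"],(o["tool_rot"].T@(np.array([.569,-.0717,.07])-o["position"])).round(4))
E
```

```text
orange [0.6096 0.0818 0.0727]
green [0.5613 0.045  0.0727]
white [0.5701 0.1306 0.073 ]
blue [0.6162 0.1666 0.0724]
key [ 0.5689 -0.0696  0.027 ]
rack [0.5628 0.0706 0.0442]
(array([119.78, 190.22]), [109, 182, 22, 17, 320]) [ 0.5688 -0.0716  0.026 ]
[0.60955481 0.08132657 0.2025144 ] [-0.0167 -0.1576  0.1323]
```

The orange cap now sits at 0.0727, the same height as the other three, so it is home. On to the green key.

Converted, -0.0394 m is -0.788, 0.03 m is 0.6.

Call:
hand_motion(moves={"dx": [-0.08, -0.08, -0.08, -0.08, 0, 0, 0, 0, 0, 0], "dy": [-0.788, -0.788, -0.788, -0.788, 0, 0, 0, 0, 0, 0], "dz": [0, 0, 0, 0, 0, 0, 0.6, 0.6, 0.6, 0], "spin": [0, 0, 0, 0, 0, 0, 0, 0, 0, 0], "finger_gap": [0, 0, 0, 0, 0, 0, 0, 0, 0, 0]})

```text
time_s: 7.1
position: [0.5651, -0.0695, 0.1061]
tool_rot: [[-0.933, 0.359, -0.008], [0.359, 0.933, 0.003], [0.008, -0.0, -1.0]]
ft_force: [-1.0, 0.3, 0.7]
grip_width: 0.0001
gripper_force: 0.0
```

```bash
python3 - <<'E'
from rig import *
import numpy as np
from h import *
g=get_image("wrist");np.savez("w4.npz",**g)
crop(g,(60,60,400,320),1.5,"pics/w4.png")
o=observe();print(o["position"],o["tool_rot"],(o["tool_rot"].T@(np.array([.569,-.0717,.056])-o["position"])).round(4))
E
```

```text
[ 0.5663044  -0.07007538  0.10852123] [[-9.33287026e-01  3.59109709e-01 -3.94268958e-03]
 [ 3.59106444e-01  9.33295353e-01  1.53132537e-03]
 [ 4.22960768e-03  1.33208645e-05 -9.99991055e-01]] [-0.0033 -0.0005  0.0525]
```

View pics/w4.png

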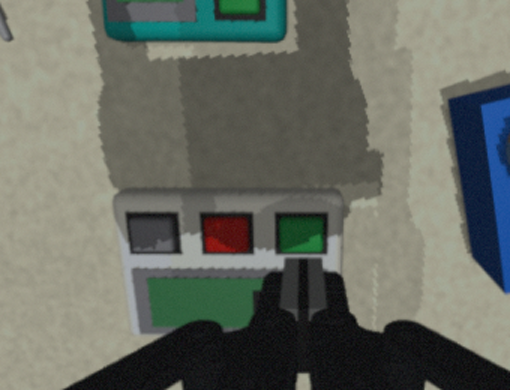

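The fingertips (302,265) line up with the green key (301,233), red key clear at (227,233). Descending.

Converted, 0.02 m is 0.4, 0.018 m is 0.36.

Call:
hand_motion(moves={"dx": [-0.02, 0, 0, 0, 0], "dy": [-0.01, 0, 0, 0, 0], "dz": [0.4, 0.36, 0.2, 0, 0], "spin": [0, 0, 0, 0, 0], "finger_gap": [0, 0, 0, 0, 0]})

```text
time_s: 7.65
position: [0.5682, -0.0722, 0.063]
tool_rot: [[-0.933, 0.36, 0.002], [0.36, 0.933, -0.0], [-0.002, 0.0, -1.0]]
ft_force: [0.3, 0.8, 0.0]
grip_width: 0.0002
gripper_force: 0.0
```

Converted, 0.004 m is 0.08, 0.003 m is 0.06.

Call:
hand_motion(moves={"dx": [0, 0, 0, 0, 0, 0, 0], "dy": [0, 0, 0, 0, 0, 0, 0], "dz": [0.08, 0.08, 0.06, 0.02, 0.02, 0.02, 0], "spin": [0, 0, 0, 0, 0, 0, 0], "finger_gap": [0, 0, 0, 0, 0, 0, 0]})

```text
time_s: 8.35
position: [0.5676, -0.0723, 0.048]
tool_rot: [[-0.933, 0.36, 0.0], [0.36, 0.933, -0.0], [-0.0, 0.0, -1.0]]
ft_force: [-0.8, 0.0, 2.0]
grip_width: -0.0004
gripper_force: 1.0
```

Converted, 0.001 m is 0.02, 0.0005 m is 0.01.

Call:
hand_motion(moves={"dx": [0, 0, 0, 0], "dy": [0, 0, 0, 0], "dz": [0.02, 0.01, 0.01, 0], "spin": [0, 0, 0, 0], "finger_gap": [0, 0, 0, 0]})

```text
time_s: 8.75
position: [0.5677, -0.0723, 0.046]
tool_rot: [[-0.933, 0.361, 0.0], [0.361, 0.933, -0.0], [-0.0, -0.0, -1.0]]
ft_force: [-0.9, -0.2, 3.4]
grip_width: -0.0001
gripper_force: 1.7
```

Call:
hand_motion(moves={"dx": [0, 0], "dy": [0, 0], "dz": [0.008, 0], "spin": [0, 0], "finger_gap": [0, 0]})

```text
time_s: 8.95
position: [0.5677, -0.0723, 0.0456]
tool_rot: [[-0.933, 0.36, 0.0], [0.36, 0.933, -0.0], [-0.0, -0.0, -1.0]]
ft_force: [-0.9, 0.6, 4.1]
grip_width: 0.0002
gripper_force: 1.8
```

Converted, 0.0003 m is 0.006.

Call:
hand_motion(moves={"dx": [0, 0], "dy": [0, 0], "dz": [0.006, 0], "spin": [0, 0], "finger_gap": [0, 0]})

```text
time_s: 9.15
position: [0.5676, -0.0723, 0.0452]
tool_rot: [[-0.933, 0.36, 0.0], [0.36, 0.933, -0.0], [-0.0, -0.0, -1.0]]
ft_force: [-0.4, -0.5, 3.5]
grip_width: -0.0001
gripper_force: 1.9
```

Call:
hand_motion(moves={"dx": [0, 0], "dy": [0, 0], "dz": [0.006, 0], "spin": [0, 0], "finger_gap": [0, 0]})

```text
time_s: 9.35
position: [0.5676, -0.0723, 0.0451]
tool_rot: [[-0.933, 0.36, 0.0], [0.36, 0.933, -0.0], [-0.0, -0.0, -1.0]]
ft_force: [-1.2, 0.1, 5.6]
grip_width: 0.0
gripper_force: 2.5
```

The force has gone above the 4 N spring, so the key is fully down at its stop. Lifting straight up and clear.

Converted, -0.05 m is -1, -0.03 m is -0.6.

Call:
hand_motion(moves={"dx": [0, 0, 0, 0, 0, 0, 0, 0, 0], "dy": [0, 0, 0, 0, 0, 0, 0, 0, 0], "dz": [-0.08, -0.2, -0.6, -1, -1, -0.6, 0, 0, 0], "spin": [0, 0, 0, 0, 0, 0, 0, 0, 0], "finger_gap": [0, 0, 0, 0, 0, 0, 0, 0, 0]})

```text
time_s: 10.25
position: [0.567, -0.0721, 0.2176]
tool_rot: [[-0.933, 0.361, -0.003], [0.361, 0.933, 0.001], [0.003, -0.0, -1.0]]
ft_force: [-0.0, 0.0, -0.6]
grip_width: -0.0003
gripper_force: 0.0
```

```bash
python3 - <<'E'
from rig import *
import numpy as np
from h import *
g=get_image("wrist");np.savez("w5.npz",**g)
crop(g,(0,0,512,384),1,"pics/w5.png");print(observe()["ft_force"])
E
```

```text
[0.22409369 0.44519296 0.46077153]
```

View pics/w5.png

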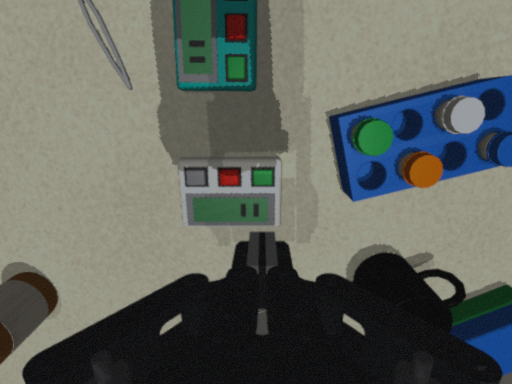

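The hand is clear. The timer at (230,190) and the rack at (425,135) are in place, and the orange cap at (422,170) is level with its neighbours.

```bash
python3 -c "from rig import close_job; print(close_job())"
```

```text
the job is handed in; nothing more can be done
None
```

The orange cap was pressed home (15.5 N at most, now level with the other caps), then the green start key was pressed to its stop (5.6 N); the hand is clear and the job is handed in at about 10 s.

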